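# Screw the trim weight onto the balanced tool arm

### The job

Pick the heavy twelve-sided threaded ring out of the clutter and screw it clockwise onto the upright threaded stud of the spring-balanced tool arm, about one turn, until it is fully home on the seat and you feel it go tight. Let the arm sink gently under the weight, never letting it drop with a jerk, and let go at the end only once the arm carries the weight and has settled, with nothing touching it. Leave the other things on the bench where they are.

Things in the scene. Friction and masses are not known exactly. Their poses are not given: they have to be found in the camera images.
- weight_center (a point): Centre (on the axis, half-way up) of the trim weight: a loose bare-steel ring with twelve flats, 64 mm across flats, 40 mm high, bore 44 mm, 0.35 to 0.6 kg, lying flat on the bench. Its frame's z is its axis. Four dark inner teeth leave about 31 mm across the bore. Home on the seat, this point is 20 mm above stud_seat.
- stud_seat (a point): Middle of the round flat aluminium seat (60 mm diameter) at the end of the tool arm, on the stud's axis, where the weight's underside comes to rest. z up; x points along the arm to the column. It moves with the arm: 150 mm above the bench when unloaded. The steel stud on it is 58 mm high: core 28 mm, 38 mm over its thread, the top 14 mm a cone narrowing to 12 mm.
- stud_tip (a point): Top of the stud, on its axis. Its coarse two-start right-hand thread (lead 24 mm per turn, clockwise from above goes down, 3 mm axial play) takes the weight from any starting angle. Set on it, the weight stops 10 to 24 mm above home: 0.4 to 1 turn, then it goes tight within a further quarter turn; 0.5 N m of torque is tight enough. Self-locking: it never turns by itself.
- balancer: Fixed stand of the tool arm: base plate 120 x 130 mm, steel column 26 mm in diameter and 320 mm tall with its axis at the origin (centre of the base's underside). The arm (28 mm wide, its top 10 mm below the seat) runs from a grey slide 50 mm wide on the column along the stand's -x to the stud, 170 mm from the column's axis.
- tool_arm (a joint): How far the arm has sunk down its column, m: 0 at its upper stop (unloaded), 0.065 at its lower stop. The stud stays upright and does not turn. Held up by a damped spring of 150 N/m that begins to yield at about 0.6 N; it sinks 17 to 40 mm under the weight.
- pebble_a: Bystander: dark raw amber lump, 40 mm across, 31 mm high, close beside the weight; origin at the centre of its underside.
- pebble_b: Bystander: lighter amber lump, 42 mm across, 28 mm high, close beside the weight on the other side; origin at the centre of its underside.
- burr_pot: Bystander: amber glass pot of burrs, 70 mm across, glass 60 mm high, burrs to 85 mm; origin at the centre of its underside.
- spacer: Bystander: smooth round flat steel ring, 80 mm across, 18 mm high, no teeth; origin at the centre of its underside.
- oil_bottle: Bystander: small green bottle, 56 mm across, 110 mm tall; origin at the centre of its underside.
- handpiece: Bystander: black carving handpiece lying down, 155 mm long along its x, 28 mm thick; origin under its middle.
- seat: The round seat (without the stud) as one solid; origin at stud_seat.
- weight: The trim weight as one solid; origin at the centre of its underside.
Not all that is in view belongs to the job. What is shaped like the weight but blue is not meant.

How it is judged (in metres and radians):
On the way, in this order (a step that is already met when the one before it is completed fails the run):
1. the weight is started on the thread, coaxial with the stud and upright (z of weight_center in the frame of stud_seat below 0.046 m and horizontal distance between weight_center and stud_seat below 0.006 m and angle between weight_center's own z axis and vertical below 0.15 rad), for 0.2 s.
2. the weight is home on the seat and screwed tight (presses on the seat with clearly more than its own weight) (z of weight_center in the frame of stud_seat below 0.022 m and contact force between weight and seat above 8 N), for 0.1 s.
At the end, for the whole second after the job is handed in: The weight sits fully down on the seat (within 2 mm), on the stud's axis within 4 mm and level; the arm has sunk at least 12 mm under it and is at rest (below 10 mm/s); nothing is held (z of weight_center in the frame of stud_seat below 0.022 m and horizontal distance between weight_center and stud_seat below 0.004 m and angle between weight_center's own z axis and vertical below 0.06 rad and value of joint tool_arm above 0.012 m and velocity of joint tool_arm between -0.01 and 0.01 m/s and linear speed of weight below 0.01 m/s); the robot touches nothing.
It fails at once if the arm dropped or sprang with a jerk (faster than 0.20 m/s) (velocity of joint tool_arm above 0.2 m/s or velocity of joint tool_arm below -0.2 m/s).
It fails at once if a bystander was shoved more than 30 mm (distance of any of pebble_a, pebble_b, burr_pot, spacer, oil_bottle, handpiece from where it was at the start of the episode above 0.03 m).
It also fails if it takes over 72 s, if anything falls off the work surface, if the arm or the gripper's body presses on something with over 40 N, if the wrist force passes 120 N, or if a joint passes its speed limit or range.

### The arm

A 6-joint arm with a two-finger parallel gripper is mounted at the origin on the work surface. World frame = base frame: x ahead of the robot, y to its left, z up, the work surface at z = 0. Lengths are in mm, angles in rad, forces in N, time in s.
With the tool pointing down it reaches from about 250 to 800 mm from the base axis. Payload 8.5 kg.
Tool frame: the origin (TCP) lies on the mounting face of the last link; the fingertips stand env.tcp_to_tips ahead of it and the grasp point (between the pads) lies 155 mm ahead of it (env.tcp_to_tips is the distance from the TCP to the fingertips, in mm); x points along the fingers, y is the direction in which the jaws open and shut, and the axes are right-handed (so a half turn about x gives the same grasp; the last joint's range is limited). The gripper opens to 85 mm and grips with 20 to 120 N. Pads are 22 mm wide; open, the fingers measure 114 mm over their backs; the gripper's body (76 mm by 85 mm) begins 54 mm behind the grasp point. The pads swing forward as they close: fully open they stand 13 mm farther back than shut.
Start: joints at [-1.231, 0.238, -0.013, 1.319, 0, 1.571], TCP at [174.971, -494.957, 404.676] pointing down, gripper open.
Joint ranges: [-2.66, 2.66], [-1.03, 1.9], [-1.14, 1.46], [-1.82, 2.27], [-1.45, 1.34], [-3.14, 3.14]. Speed limits (rad/s): [2.22, 2.22, 2.79, 3.14, 3.14, 3.14].

### API

Orientations are given as a unit quaternion [w, x, y, z].
In Python, from bench import env gives the robot as it stands.
- The arm moves only by the tool jog_arm, never from a script. Its argument "deltas" is one flat list of numbers, 7 for each row, row after row: the finger opening in cm, from 0 to 8.54, then the shift along the tool's x, y, z in cm, then the turn, a rotation vector about the tool's x, y, z in degrees. A call has exactly 10 rows; each row is the pose to reach, as a shift and turn from the pose measured when the call began, along the tool's axes at that moment; what a row does not reach only later rows make up. A row lasts 1/8 s, in which the tool goes at most 62.5 mm and 10.7 degrees, less where a joint would pass 70% of its speed; a pose out of reach is approached as far as the arm can. A call with a gripper value outside its range is refused whole. The fingers move at their own pace and stop on an object; "force" is the grip in N (left out, the last holds). Time passes only in rows, so rows that repeat a pose let the fingers close, or fill a call up. It gives the time, the measured TCP pose, the force and the opening at its end, in the units of the state.
- env.read_state(): the state, without advancing time (a new reading comes with each control period).
- env.get_image(name): name is "side" or "top"; returns the picture (400x640x3 uint8, red, green, blue); there is no depth.
- env.camera_params(name): a dict with "fx", "fy", "cx", "cy" (pixels), "xyz" and "orientation" of the camera in the world. Camera axes: x right, y down, z forward; pixel columns grow to the right and rows downward; lengths in mm; the calibration is good to about 2 mm. A picture is of the moment at which its call begins. camera_params takes no time and is no camera call.
- env.finish_job(): hands the job in, once; it reports no verdict.
Trained networks look in the newest picture that a camera, given by its name, has taken for a name from the list of things; names that differ only in an ending like _2 or _b are one class to them, and where a whole thing is asked for, a point or a joint stands for the part that bears it (a point fixed in the world has none). Each returns a list of dicts, best first, with "confidence" (0 to 1); they miss things now and then, are a little off and sometimes report something else, mostly with a low value. They report only what shows in the picture. A call takes as long as a camera call. They do not tell look-alikes from the thing itself.
- env.spot_in(label, camera): "centre" ([column, row] in pixels, amid what is visible of it).
- env.silhouettes(label, camera): "pixels" (400x640 bool, what is visible of it) and "centre" ([column, row] in pixels, amid what is visible of it).
The state is a dict: "time": time; "joint_pos": joint angles; "joint_vel": joint speeds; "effort": joint torques, N m; "tool_pos": TCP position; "orientation": TCP orientation; "contact_force": force on the tool from outside, world axes, zero at the start; "moment": the same for the moment, N m; "width": finger opening in mm.
Only numpy, scipy, OpenCV 4.12 (cv2) and the standard library are available. Lean on these libraries where they do the work, as an engineer would, in place of code of your own. Each camera call takes 0.05 s, during which the arm holds its last target.

## Working session

There is one attempt and no reset: what is moved stays moved. The work goes in short steps, Python scripts to look and compute and a tool call to move; the robot and the scene stay as the last step left them, time stands still between calls to the robot, and variables do not carry over. Pictures are saved under pics/ and viewed, and the job is handed in when it is done.

Besides the shell and the picture viewer there is one more tool, called after "Request:" as name(argument=value, ...) on one line, values as JSON. jog_arm: Moves the arm, as the interface text tells. Its arguments: {"type":"object","properties":{"deltas":{"type":"array"},"force":{"type":"number"}},"required":["deltas"]}

```bash
ls; mkdir -p pics; python3 - <<'E'
from bench import env
import cv2
print(env.tcp_to_tips); s=env.read_state(); print(s)
for c in("side","top"):
    im=env.get_image(c); cv2.imwrite(f"pics/{c}0.png",im[:,:,::-1]); print(c,env.camera_params(c))
E
```

```text
pics
173.4
{'time': 0.0, 'joint_pos': array([-1.23100100e+00,  2.38747746e-01, -1.42523510e-02,  1.31918229e+00,
       -4.07877409e-05,  1.57084498e+00]), 'joint_vel': array([ 0.00056751,  0.00072506, -0.00118146,  0.00048899, -0.00037377,
       -0.00054788]), 'effort': array([-2.82631052e-03, -5.38789451e+01,  3.46438444e+01,  1.85505050e-02,
       -2.63604552e-04,  3.75952581e-06]), 'tool_pos': array([ 174.91833251, -494.82554718,  404.09551895]), 'orientation': array([-0.11906114, -0.69683157, -0.12002224,  0.69702573]), 'contact_force': array([0.51686105, 0.52965225, 0.3318851 ]), 'moment': array([-0.02542114,  0.05496915, -0.08828481]), 'width': 85.04669327989029}
side {'fx': 459.63062955904803, 'fy': 459.63062955904803, 'cx': 322.4461332712272, 'cy': 201.64215797584328, 'xyz': array([211.3763021 , 975.53975522, 767.7383037 ]), 'orientation': array([ 0.0764886 , -0.14248092,  0.8699468 , -0.46587686])}
top {'fx': 392.5467703777378, 'fy': 392.5467703777378, 'cx': 323.6230197567227, 'cy': 193.39522700002297, 'xyz': array([ 481.04301203,   78.90991024, 1009.85749563]), 'orientation': array([-0.01749967,  0.71416735, -0.69939867,  0.02236622])}
```

View pics/side0.png

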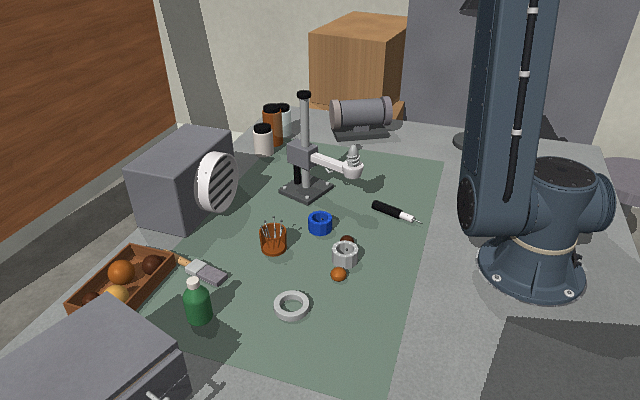

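View pics/top0.png

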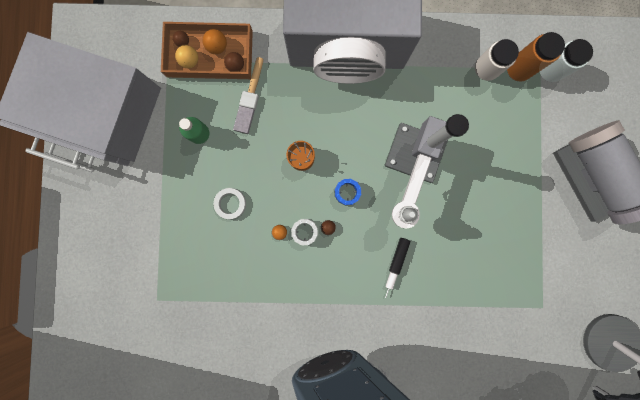

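Candidates for the weight are: the steel twelve-sided ring at top (304,232) / side (345,253), the blue look-alike at top (348,192) / side (320,223), and the smooth flat spacer at top (229,204) / side (291,305). The toothed bare-steel ring between the two amber lumps fits the description. I'll check that with a crop and then measure.

```bash
cat > h.py <<'E'
import numpy as np, cv2
from scipy.spatial.transform import Rotation as R
from bench import env
def cam(c):
    p=env.camera_params(c); q=p['orientation']; return p,R.from_quat([q[1],q[2],q[3],q[0]]).as_matrix()
def ray(c,uv):
    p,M=cam(c); d=M@np.array([(uv[0]-p['cx'])/p['fx'],(uv[1]-p['cy'])/p['fy'],1.]); return np.array(p['xyz']),d/np.linalg.norm(d)
def tri(a,b,ca="side",cb="top"):
    o1,d1=ray(ca,a);o2,d2=ray(cb,b)
    A=np.stack([d1,-d2],1); t=np.linalg.lstsq(A,o2-o1,rcond=None)[0]
    p1=o1+t[0]*d1;p2=o2+t[1]*d2; return (p1+p2)/2,np.linalg.norm(p1-p2)
def onz(c,uv,z):
    o,d=ray(c,uv); return o+d*(z-o[2])/d[2]
def proj(c,P):
    p,M=cam(c); q=(np.atleast_2d(P)-p['xyz'])@M; return np.stack([p['fx']*q[:,0]/q[:,2]+p['cx'],p['fy']*q[:,1]/q[:,2]+p['cy']],1)
E
python3 - <<'E'
from h import *
res={}
ims={c:env.get_image(c) for c in("side","top")}
for l in ["weight","stud_tip","stud_seat","weight_center","pebble_a","pebble_b","balancer","burr_pot","spacer","oil_bottle","handpiece"]:
    for c in("side","top"):
        r=env.spot_in(l,c); print(l,c,[(np.round(x['centre'],1).tolist(),round(x['confidence'],2)) for x in r[:4]])
cr=cv2.resize(ims['top'][200:260,250:350],None,fx=4,fy=4,interpolation=cv2.INTER_CUBIC)
cs=cv2.resize(ims['side'][220:290,305:405],None,fx=4,fy=4,interpolation=cv2.INTER_CUBIC)
ct=cv2.resize(ims['side'][130:200,305:405],None,fx=4,fy=4,interpolation=cv2.INTER_CUBIC)
ctt=cv2.resize(ims['top'][185:245,360:460],None,fx=4,fy=4,interpolation=cv2.INTER_CUBIC)
cv2.imwrite("pics/crop1.png",np.hstack([np.vstack([cr,cs]),np.vstack([ctt,ct])])[:,:,::-1])
E
```

```text
weight side [([344.0, 255.1], 0.85), ([319.7, 223.0], 0.81)]
weight top [([346.8, 198.7], 0.77), ([327.8, 229.2], 0.21)]
stud_tip side [([350.8, 169.2], 0.62)]
stud_tip top [([396.9, 216.2], 0.66), ([397.3, 257.7], 0.31)]
stud_seat side [([354.1, 170.1], 0.49)]
stud_seat top [([395.5, 214.5], 0.7)]
weight_center side [([320.4, 225.1], 0.95), ([346.0, 257.2], 0.87)]
weight_center top [([295.5, 231.3], 0.88), ([345.4, 183.2], 0.69)]
pebble_a side [([339.8, 274.5], 0.7), ([345.9, 236.8], 0.61)]
pebble_a top [([278.7, 231.0], 0.62), ([327.8, 231.5], 0.56)]
pebble_b side [([339.8, 274.5], 0.7), ([345.9, 236.8], 0.61)]
pebble_b top [([278.7, 231.0], 0.62), ([327.8, 231.5], 0.56)]
balancer side []
balancer top [([416.7, 154.7], 0.69), ([296.6, 236.1], 0.22)]
burr_pot side [([272.6, 237.1], 0.86), ([307.8, 161.5], 0.63)]
burr_pot top [([300.3, 154.4], 0.63)]
spacer side [([296.7, 312.8], 0.88)]
spacer top [([225.3, 193.4], 0.65), ([327.2, 228.0], 0.6)]
oil_bottle side [([195.4, 303.5], 0.56)]
oil_bottle top [([190.8, 128.2], 0.69)]
handpiece side [([389.6, 211.0], 0.66), ([307.3, 163.7], 0.19)]
handpiece top [([400.3, 261.0], 0.66)]
```

View pics/crop1.png

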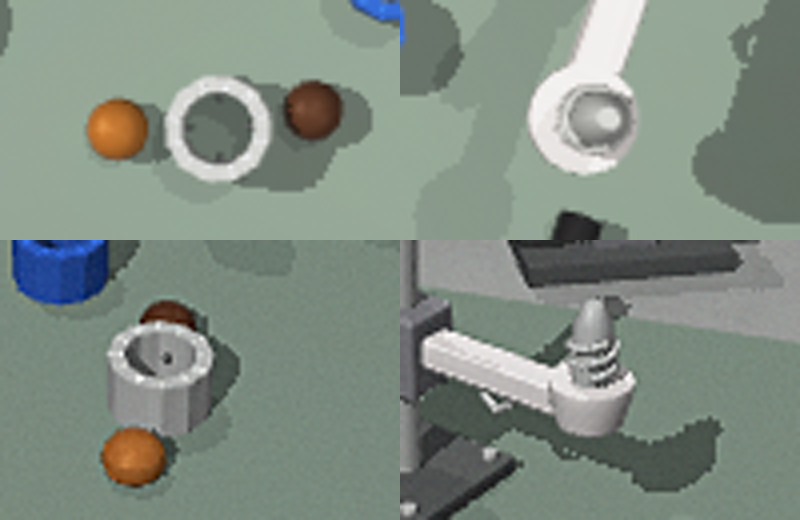

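The crop shows the steel ring with twelve flats and dark inner teeth at top (304.5,232), with pebbles left and right of it, so that is the weight. The stud tip is at about top (412,214) and side (353.5,145). The network spots are several pixels off, so I'll refine by fitting the known shapes to the outlines.

```bash
cat > fit.py <<'E'
from h import *
from scipy.optimize import minimize
def solidhull(c,pts,S=4,off=(0,0),shape=(80,80)):
    q=(proj(c,pts)-off+0.5)*S-0.5
    m=np.zeros((shape[0]*S,shape[1]*S),np.uint8); cv2.fillConvexPoly(m,cv2.convexHull(np.round(q*16).astype(np.int32)),1,shift=4); 
    return cv2.resize(m.astype(np.float32),(shape[1],shape[0]),interpolation=cv2.INTER_AREA)
def prism(x,y,z0,z1,r,n,yaw=0):
    a=np.arange(n)*2*np.pi/n+yaw; P=np.stack([x+r*np.cos(a),y+r*np.sin(a)],1)
    return np.vstack([np.c_[P,np.full(n,z0)],np.c_[P,np.full(n,z1)]])
E
python3 - <<'E'
from fit import *
def im(c): 
    return np.mean([env.get_image(c).astype(np.float32) for _ in range(3)],0)
T=im('top');S_=im('side'); np.savez('im0.npz',T=T,S=S_)
print(env.read_state()['time'])
# initial from eye
print('ring top face',tri((345,249),(304.5,232)))
print('tip',tri((353.7,145.3),(412,214.5)))
print('seat disc centre',onz('top',(405.5,214.5),150))
for c,I,cen in(('top',T,(304.5,232)),('side',S_,(345,253))):
    x0,y0=int(cen[0]-40),int(cen[1]-40); C=I[y0:y0+80,x0:x0+80]
    sat=C.max(2)-C.min(2); v=C.mean(2)
    m=((sat<14)&(v>95)).astype(np.uint8)
    n,l,st,ce=cv2.connectedComponentsWithStats(m); k=l[40,40] if l[40,40] else 1+np.argmin(np.hypot(*(ce[1:]-40).T)-0.01*st[1:,4])
    mm=(l==k).astype(np.uint8)
    print(c,st[k],ce[k]+[x0,y0])
    h=cv2.convexHull(np.argwhere(mm)[:,::-1].astype(np.int32)); H=np.zeros((80,80),np.uint8); cv2.fillConvexPoly(H,h,1)
    cv2.imwrite(f'pics/m_{c}.png',cv2.resize(np.hstack([C[:,:,::-1],np.dstack([mm*255]*3),np.dstack([H*255]*3)]).astype(np.uint8),None,fx=3,fy=3,interpolation=cv2.INTER_NEAREST))
    p0=onz(c,cen,40 if c=='top' else 20)
    f=lambda p:np.abs(solidhull(c,prism(p[0],p[1],0,40,32/np.cos(np.pi/12),12,np.radians(p[2])),off=(x0,y0))-H).sum()
    for yaw in(0,10,20):
        r=minimize(f,[p0[0],p0[1],yaw],method='Nelder-Mead',options=dict(initial_simplex=[[p0[0],p0[1],yaw],[p0[0]+4,p0[1],yaw],[p0[0],p0[1]+4,yaw],[p0[0],p0[1],yaw+6]])); print(r.x,r.fun,H.sum())
E
```

```text
1.6
ring top face (array([440.37807249, 118.22326208,  36.68820821]), np.float64(1.5826098808921296))
tip (array([ 487.23570774, -107.50709591,  207.9850026 ]), np.float64(0.5113751016917905))
seat disc centre [ 487.12509595 -106.80469155  150.        ]
top [ 20  27  59  29 918] [311.63180828 233.73093682]
[439.74148744 121.43526061   2.37250886] 801.0625 1366
[439.76314797 117.8390558   11.68685649] 800.5625 1366
[439.77833747 121.54486802  22.12804706] 800.8125 1366
side [ 26  27  28  29 561] [343.73440285 253.70588235]
[443.78596378 117.6391542   -9.22399222] 50.75 650
[443.37142577 117.68962736   9.53647299] 52.6875 650
[443.73905888 117.5228432   17.70766809] 50.6875 650
```

```bash
python3 - <<'E'
from fit import *
d=np.load('im0.npz');T=d['T'];S=d['S']
# ring, top
x0,y0=264,192;C=T[y0:y0+80,x0:x0+80];m=((C.mean(2)>165)).astype(np.uint8)
n,l,st,ce=cv2.connectedComponentsWithStats(m);k=1+np.argmax(st[1:,4]);mm=(l==k).astype(np.uint8);print(st[k],ce[k]+[x0,y0])
h=cv2.convexHull(np.argwhere(mm)[:,::-1].astype(np.int32));H=np.zeros((80,80),np.uint8);cv2.fillConvexPoly(H,h,1)
p0=onz('top',(304.5,232),40)
for z0 in(0,40):
  f=lambda p:np.abs(solidhull('top',prism(p[0],p[1],z0,40,32/np.cos(np.pi/12),12,np.radians(p[2])),off=(x0,y0))-H).sum()
  for yaw in(0,10,20):
    r=minimize(f,[p0[0],p0[1],yaw],method='Nelder-Mead',options=dict(initial_simplex=[[p0[0],p0[1],yaw],[p0[0]+4,p0[1],yaw],[p0[0],p0[1]+4,yaw],[p0[0],p0[1],yaw+6]]));print(z0,r.x,r.fun,H.sum())
A=cv2.resize(np.dstack([C[:,:,::-1]]).astype(np.uint8),None,fx=5,fy=5,interpolation=cv2.INTER_CUBIC)
def draw(A,c,P,off,s,col):
    q=((proj(c,P)-off+.5)*s).astype(int)
    cv2.polylines(A,[q],True,col,1)
for z in(0,40): draw(A,'top',prism(440,119,z,z,33.1,12,0.1)[:12],(x0,y0),5,(0,0,255))
xs,ys=305,215;B=cv2.resize(S[ys:ys+80,xs:xs+80][:,:,::-1].astype(np.uint8),None,fx=5,fy=5,interpolation=cv2.INTER_CUBIC)
for z in(0,40): draw(B,'side',prism(440,119,z,z,33.1,12,0.1)[:12],(xs,ys),5,(0,0,255))
cv2.imwrite('pics/ov1.png',np.hstack([A,B]))
# stud
X,Y=487,-107
xt,yt=370,175;A=cv2.resize(T[yt:yt+80,xt:xt+80][:,:,::-1].astype(np.uint8),None,fx=5,fy=5,interpolation=cv2.INTER_CUBIC)
xs,ys=315,125;B=cv2.resize(S[ys:ys+80,xs:xs+80][:,:,::-1].astype(np.uint8),None,fx=5,fy=5,interpolation=cv2.INTER_CUBIC)
for M,c,o in((A,'top',(xt,yt)),(B,'side',(xs,ys))):
    draw(M,c,prism(X,Y,150,150,30,40)[:40],o,5,(0,0,255));draw(M,c,prism(X,Y,208,208,6,40)[:40],o,5,(0,255,0));draw(M,c,prism(X,Y,194,194,14,40)[:40],o,5,(255,0,0))
cv2.imwrite('pics/ov2.png',np.hstack([A,B]))
E
```

```text
[ 27  27  27  27 292] [303.9109589  231.72945205]
0 [440.32373389 119.53119616  -2.66640311] 23.9375 574
0 [440.22442849 119.62872399  12.59393097] 25.625 574
0 [440.52683655 119.56914655  22.77696288] 23.9375 574
40 [440.5923807  119.38796802   2.79165005] 28.0 574
40 [440.51288201 119.09365602  13.45410887] 28.3125 574
40 [440.72397412 119.25603491  20.13836159] 27.0625 574
```

View pics/ov1.png

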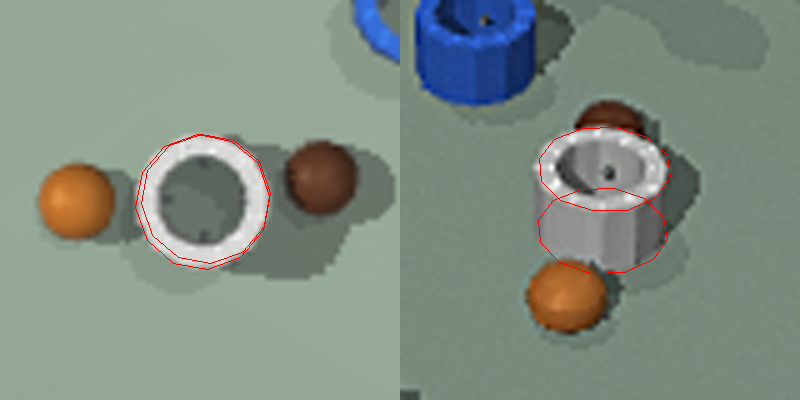

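View pics/ov2.png

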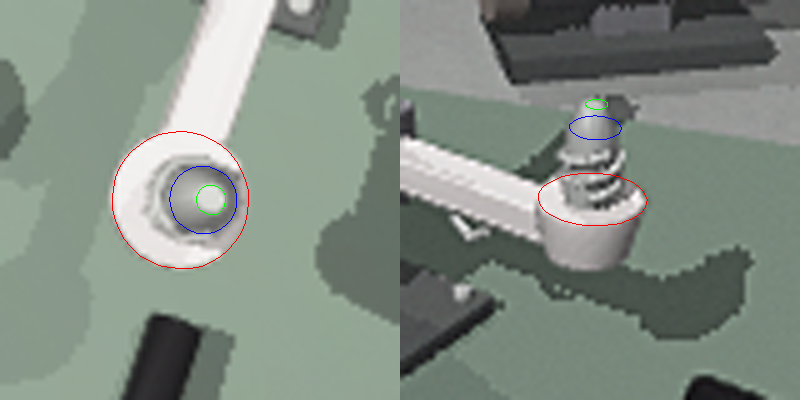

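```bash
cat >> h.py <<'E'
def tool():
    s=env.read_state();q=s['orientation'];return s,R.from_quat([q[1],q[2],q[3],q[0]]).as_matrix()
def plan(xyz,yawy,tipz=None):
    """shift (cm) and rotvec (deg) in current tool axes to bring TCP to xyz, tool x down, tool y at azimuth yawy deg"""
    s,M=tool();a=np.radians(yawy);x=np.array([0,0,-1.]);y=np.array([np.cos(a),np.sin(a),0]);D=np.stack([x,y,np.cross(x,y)],1)
    sh=M.T@(np.array(xyz)-s['tool_pos'])/10;rv=R.from_matrix(M.T@D).as_rotvec(degrees=True)
    print('t',round(s['time'],2),'pos',s['tool_pos'].round(1),'yaw_y',np.degrees(np.arctan2(M[1,1],M[0,1])).round(1),'j',s['joint_pos'].round(2),'F',s['contact_force'].round(1),'w',round(s['width'],1));print('shift cm',sh.round(2),'rot',rv.round(1));return sh,rv
E
python3 - <<'E'
from h import *
s,M=tool();print(M.round(3))
for y in(0,180,90): plan([441,118.8,300],y)
d=np.load('im0.npz')
cv2.imwrite('pics/side_ring.png',cv2.resize(d['S'][235:275,325:365][:,:,::-1].astype(np.uint8),None,fx=14,fy=14,interpolation=cv2.INTER_CUBIC))
E
```

```text
[[-0.     0.333 -0.943]
 [ 0.    -0.943 -0.333]
 [-1.    -0.     0.   ]]
t 1.6 pos [ 175.  -494.9  404.7] yaw_y -70.5 j [-1.23  0.24 -0.01  1.32 -0.    1.57] F [ 0.4  0.  -0.9] w 85.4
shift cm [ 10.47 -49.   -45.54] rot [-70.5  -0.    0. ]
t 1.6 pos [ 175.  -494.9  404.7] yaw_y -70.5 j [-1.23  0.24 -0.01  1.32 -0.    1.57] F [ 0.4  0.  -0.9] w 85.4
shift cm [ 10.47 -49.   -45.54] rot [109.5   0.    0. ]
t 1.6 pos [ 175.  -494.9  404.7] yaw_y -70.5 j [-1.23  0.24 -0.01  1.32 -0.    1.57] F [ 0.4  0.  -0.9] w 85.4
shift cm [ 10.47 -49.   -45.54] rot [-160.5   -0.     0. ]
```

View pics/side_ring.png

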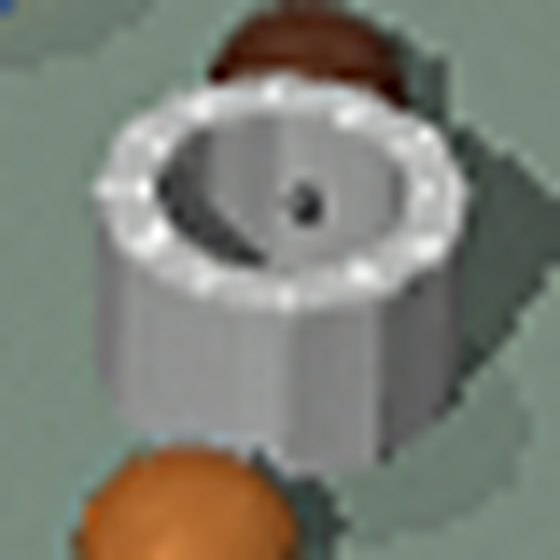

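The facet edges in the crop (columns 290 and 380 of the zoomed picture) put the flats' normals at about 2° from world x. I'll grip along x, clear of both pebbles, and use a wrist angle that leaves room for a long clockwise turn.

Request:
jog_arm(deltas=[8.54,0,-4,-4,-10,0,0,8.54,0,-8,-8,-20,0,0,8.54,0,-13,-12,-30,0,0,8.54,0.5,-18,-16.5,-40,0,0,8.54,1,-23,-21,-50,0,0,8.54,1,-28,-26,-60,0,0,8.54,1.5,-33,-31,-70,0,0,8.54,2,-37,-35,-80,0,0,8.54,2.5,-41,-38,-90,0,0,8.54,2.5,-45,-42,-100,0,0], force=60)

```text
time: 2.85
tool_pos: [419.5, 68.0, 379.8]
orientation: [0.612, 0.355, 0.612, -0.354]
contact_force: [0.6, -1.3, 1.7]
width: 85.3
```

```bash
python3 - <<'E'
from h import *
plan([441,118.8,300],182)
E
```

```text
t 2.85 pos [419.5  68.  379.8] yaw_y 29.8 j [ 0.16  0.08 -0.28  1.22 -0.    1.21] F [ 0.6 -1.3  1.7] w 85.3
shift cm [ 7.98  4.39 -3.34] rot [-152.2    0.     0. ]
```

Request:
jog_arm(deltas=[8.54,1,1,-1,-10.5,0,0,8.54,2,2,-2,-21,0,0,8.54,4,3.5,-3,-31.5,0,0,8.54,6,4.4,-3.3,-42,0,0,8.54,8,4.4,-3.3,-52.5,0,0,8.54,8,4.4,-3.3,-63,0,0,8.54,8,4.4,-3.3,-73.5,0,0,8.54,8,4.4,-3.3,-84,0,0,8.54,8,4.4,-3.3,-94.5,0,0,8.54,8,4.4,-3.3,-105,0,0])

```text
time: 4.1
tool_pos: [441.3, 118.6, 299.8]
orientation: [0.653, -0.272, 0.653, 0.271]
contact_force: [-0.6, -0.3, 0.1]
width: 85.6
```

```bash
python3 - <<'E'
from h import *
plan([441,118.8,240],182)
for c in("side","top"): cv2.imwrite(f"pics/{c}1.png",env.get_image(c)[:,:,::-1])
E
```

```text
t 4.1 pos [441.3 118.6 299.8] yaw_y 135.2 j [ 0.26  0.19 -0.36  1.02 -0.   -0.53] F [-0.6 -0.3  0.1] w 85.6
shift cm [ 5.98  0.04 -0.  ] rot [-46.8   0.    0. ]
```

View pics/side1.png

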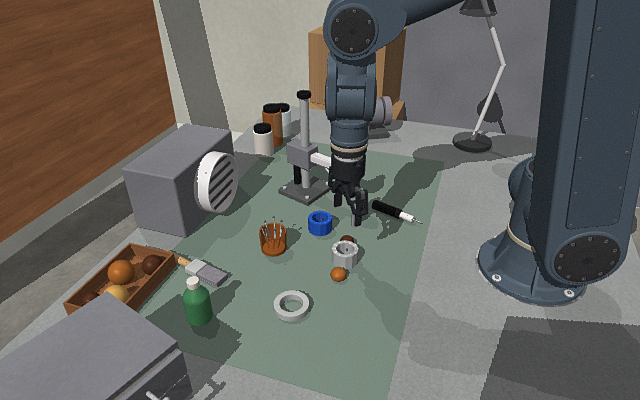

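Request:
jog_arm(deltas=[8.54,1,0,0,-10.5,0,0,8.54,2,0,0,-21,0,0,8.54,3,0,0,-31.5,0,0,8.54,4,0,0,-42,0,0,8.54,5,0,0,-46.8,0,0,8.54,6.5,0,0,-46.8,0,0,8.54,8,0,0,-46.8,0,0,8.54,9.5,0,0,-46.8,0,0,8.54,11,0,0,-46.8,0,0,8.54,12,0,0,-46.8,0,0])

```text
time: 5.45
tool_pos: [441.2, 118.5, 179.3]
orientation: [-0.493, 0.507, -0.493, -0.507]
contact_force: [1.0, -0.5, 0.4]
width: 85.2
```

```bash
python3 - <<'E'
from h import *
plan([441,118.8,178],182)
a=env.get_image('side')[190:310,270:430];b=env.get_image('top')[160:280,230:390]
cv2.imwrite("pics/c2.png",cv2.resize(np.hstack([a,b]),(800,300),interpolation=cv2.INTER_CUBIC)[:,:,::-1])
E
```

```text
t 5.45 pos [441.2 118.5 179.3] yaw_y -178.5 j [ 0.26  0.32 -0.55  0.7  -0.   -1.34] F [ 1.  -0.5  0.4] w 85.2
shift cm [0.13 0.02 0.03] rot [-0.5 -0.   0. ]
```

View pics/c2.png

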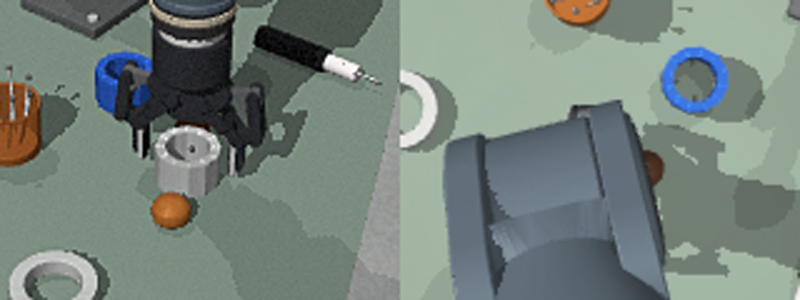

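```bash
python3 - <<'E'
from h import *
for x in(441-46,441+46):
  for z in(0,10,20,30): print(x,z,((proj('side',[x,118.5,z])[0]-[270,190])*2.5).round(1))
E
```

```text
395 0 [230.8 185.3]
395 10 [231.3 177.7]
395 20 [231.7 170.1]
395 30 [232.2 162.3]
487 0 [143.4 166.2]
487 10 [143.5 158.7]
487 20 [143.5 151. ]
487 30 [143.6 143.4]
```

Tips are about 15 mm above the bench and straddle the ring. I'll go a little lower and close.

Request:
jog_arm(deltas=[8.54,0.3,0,0,0,0,0,6,0.3,0,0,0,0,0,6,0.3,0,0,0,0,0,6,0.3,0,0,0,0,0,6,0.3,0,0,0,0,0,6,0.3,0,0,0,0,0,6,0.3,0,0,0,0,0,6,0.3,0,0,0,0,0,6,0.3,0,0,0,0,0,6,0.3,0,0,0,0,0], force=80)

```text
time: 6.8
tool_pos: [441.1, 118.5, 176.9]
orientation: [-0.493, 0.507, -0.493, -0.507]
contact_force: [-1.5, -1.2, 7.2]
width: 62.7
```

```bash
python3 - <<'E'
from h import *
plan([487,-107,390],182)
a=env.get_image('side')[190:310,270:430]
cv2.imwrite("pics/c3.png",cv2.resize(a,(640,480),interpolation=cv2.INTER_CUBIC)[:,:,::-1])
E
```

```text
t 6.8 pos [441.1 118.5 176.9] yaw_y -178.4 j [ 0.26  0.33 -0.55  0.7  -0.   -1.34] F [-1.5 -1.2  7.2] w 62.7
shift cm [-21.31  -3.95 -22.67] rot [-0.4 -0.  -0. ]
```

View pics/c3.png

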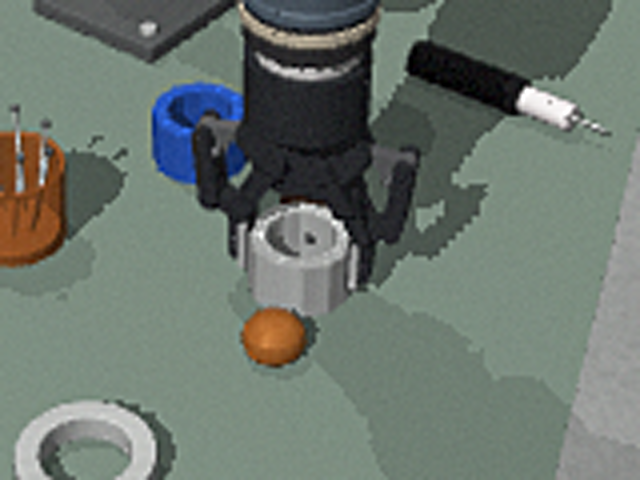

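Gripped at 62.7 mm. Lifting straight up now.

Request:
jog_arm(deltas=[6,-0.5,0,0,0,0,0,6,-2,0,0,0,0,0,6,-5,0,0,0,0,0,6,-8,0,0,0,0,0,6,-11,0,0,0,0,0,6,-14,0,0,0,0,0,6,-17,0,-1,0,0,0,6,-20,0,-3,0,0,0,6,-22,0,-5,0,0,0,6,-23.3,0,-7,0,0,0], force=100)

```text
time: 8.1
tool_pos: [442.8, 47.9, 411.1]
orientation: [-0.493, 0.507, -0.493, -0.507]
contact_force: [0.5, -1.1, -3.4]
width: 62.8
```

```bash
python3 - <<'E'
from h import *
plan([487,-107,410],182)
E
```

```text
t 8.1 pos [442.8  47.9 411.1] yaw_y -178.4 j [ 0.11  0.1  -0.17  1.3  -0.   -1.49] F [ 0.5 -1.1 -3.4] w 62.8
shift cm [  0.11  -3.98 -15.61] rot [-0.4 -0.   0. ]
```

Request:
jog_arm(deltas=[6,0,-0.5,-2,0,0,0,6,0,-1,-4,0,0,0,6,0,-1.5,-6,0,0,0,6,0,-2,-8,0,0,0,6,0,-2.5,-10,0,0,0,6,0,-3,-12,0,0,0,6,0,-3.5,-14,0,0,0,6,0,-4,-15.6,0,0,0,6,0,-4,-15.6,0,0,0,6,0,-4,-15.6,0,0,0])

```text
time: 9.35
tool_pos: [487.0, -106.6, 411.0]
orientation: [0.493, -0.507, 0.493, 0.507]
contact_force: [-0.4, 0.5, -3.1]
width: 62.2
```

```bash
cat >> h.py <<'E'
def draw(A,c,P,off,s,col):
    q=((proj(c,P)-off+.5)*s).astype(int); cv2.polylines(A,[q],True,col,1)
def circ(x,y,z,r,n=40):
    a=np.arange(n)*2*np.pi/n; return np.c_[x+r*np.cos(a),y+r*np.sin(a),np.full(n,z)]
E
python3 - <<'E'
from h import *
plan([487,-107,410],182)
I=np.mean([env.get_image('side').astype(float) for _ in range(3)],0).astype(np.uint8)
cv2.imwrite('pics/s4_raw.png',I[:,:,::-1])
o=(305,90);a=I[90:190,305:405];A=cv2.resize(a,None,fx=6,fy=6,interpolation=cv2.INTER_CUBIC)[:,:,::-1].copy()
s=env.read_state()['tool_pos']
for z in(0,40): draw(A,'side',circ(s[0],s[1],s[2]-176.9+z,33),o,6,(0,0,255))
draw(A,'side',circ(487,-107,150,30),o,6,(255,0,0));draw(A,'side',circ(487,-107,208,6),o,6,(0,255,0))
cv2.imwrite("pics/c4.png",A)
E
```

```text
t 9.35 pos [ 487.  -106.6  411. ] yaw_y -178.4 j [-0.22  0.19 -0.06  1.32  0.   -1.81] F [-0.4  0.5 -3.1] w 62.2
shift cm [ 0.1   0.   -0.04] rot [-0.4  0.   0. ]
```

View pics/c4.png

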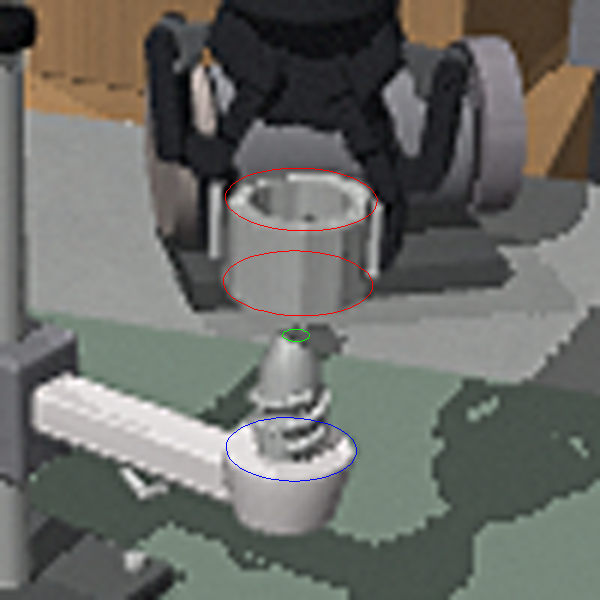

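View pics/s4_raw.png

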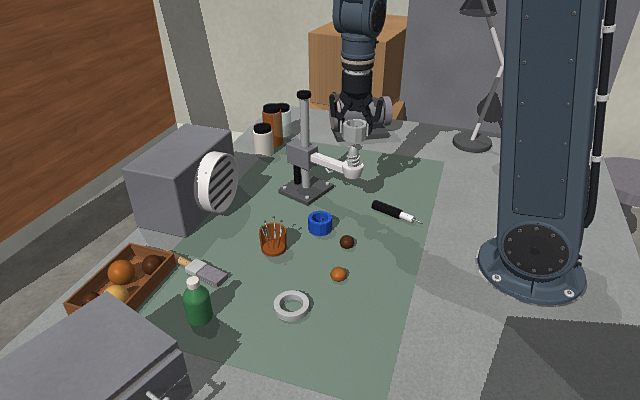

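```bash
python3 - <<'E'
from fit import *
d=np.load('im0.npz');T=d['T'];S=d['S']
from scipy.ndimage import map_coordinates
def edgefit(I,c,z,r,guess,angs,it=4):
    g=np.array(guess,float); G=cv2.GaussianBlur(I.mean(2),(0,0),0.7)
    for _ in range(it):
        rs=np.arange(r-7,r+7.01,0.25);off=[];A=[]
        for a in angs:
            P=np.c_[g[0]+rs*np.cos(a),g[1]+rs*np.sin(a),np.full(len(rs),z)];q=proj(c,P)
            v=map_coordinates(G,[q[:,1],q[:,0]],order=1);gr=np.gradient(v)
            off.append(rs[np.argmax(np.abs(gr))]-r);A.append([np.cos(a),np.sin(a),1])
        A=np.array(A);off=np.array(off)
        w=np.ones(len(off),bool)
        for _ in range(3):
            x=np.linalg.lstsq(A[w],off[w],rcond=None)[0];res=np.abs(off-A@x);w=res<max(1.0,2*np.median(res))
        g+=x[:2]
    return g.round(2),x.round(2),np.median(res).round(2),w.sum(),len(w)
dd=np.radians
print('seat top',edgefit(T,'top',150,30,(487,-107),dd(np.r_[100:350:4])))
print('seat side',edgefit(S,'side',150,30,(487,-107),dd(np.r_[-60:60:4,130:230:4])))
print('tip top',edgefit(T,'top',208,6,(487,-107),dd(np.r_[0:360:8])))
print('ring top outer',edgefit(T,'top',40,32.6,(440.5,119.3),dd(np.r_[-180:180:3])))
print('ring top inner',edgefit(T,'top',40,22,(440.5,119.3),dd(np.r_[-180:180:3])))
print('ring side outer z40',edgefit(S,'side',40,32.6,(441,119),dd(np.r_[-60:20:3,150:230:3,])))
E
```

```text
seat top (array([ 482.99, -105.81]), array([-0.11, -0.1 , -4.23]), np.float64(1.04), np.int64(45), 63)
seat side (array([ 489.  , -106.92]), array([ 0.08, -0.21, -0.52]), np.float64(0.96), np.int64(34), 55)
tip top (array([ 487.9 , -106.87]), array([ 0.02, -0.05, -0.28]), np.float64(0.52), np.int64(35), 45)
ring top outer (array([440.24, 119.08]), array([-0.  ,  0.  , -0.39]), np.float64(0.39), np.int64(101), 120)
ring top inner (array([440.72, 119.26]), array([-0.03,  0.01, -0.14]), np.float64(0.4), np.int64(102), 120)
ring side outer z40 (array([441.6 , 119.41]), array([ 0.01,  0.11, -0.38]), np.float64(0.45), np.int64(44), 54)
```

```bash
python3 - <<'E'
from h import *
o=(335,112);I=np.mean([env.get_image('side').astype(float) for _ in range(4)],0).astype(np.uint8)
a=I[112:162,335:378+7];A=cv2.resize(a,None,fx=12,fy=12,interpolation=cv2.INTER_CUBIC)[:,:,::-1].copy()
B=A.copy()
s=env.read_state()['tool_pos']
draw(B,'side',circ(s[0],s[1],s[2]-176.9+40,22),o,12,(0,0,255))
draw(B,'side',circ(s[0],s[1],s[2]-176.9+40,32.6),o,12,(0,0,255));draw(B,'side',circ(s[0],s[1],s[2]-176.9,32.6),o,12,(0,0,255))
draw(B,'side',circ(489,-106.9,208,6),o,12,(0,255,0))
cv2.imwrite("pics/c5.png",cv2.resize(np.hstack([A,B]),(800,400)))
E
```

```text
(no output)
```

View pics/c5.png

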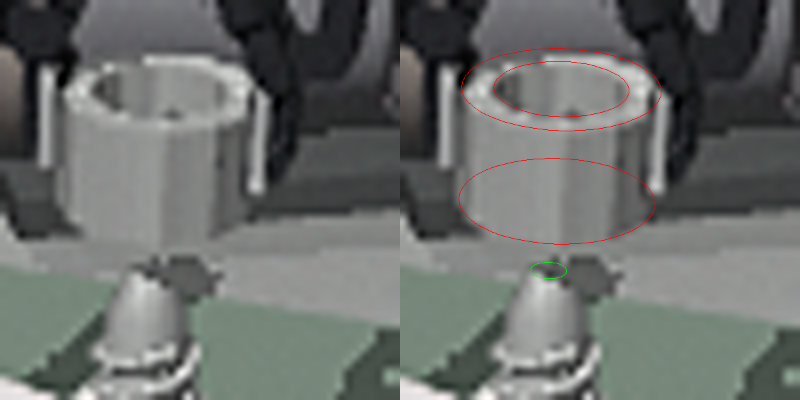

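Request:
jog_arm(deltas=[6,0,-0.15,-0.1,-10,0,0,6,0,-0.15,-0.1,-20,0,0,6,0,-0.15,-0.1,-30,0,0,6,0,-0.15,-0.1,-40,0,0,6,0.5,-0.15,-0.1,-50,0,0,6,1,-0.15,-0.1,-60,0,0,6,1.5,-0.15,-0.1,-68,0,0,6,2,-0.15,-0.1,-68,0,0,6,2,-0.15,-0.1,-68,0,0,6,2,-0.15,-0.1,-68,0,0])

```text
time: 10.95
tool_pos: [488.7, -107.5, 391.3]
orientation: [-0.126, 0.696, -0.126, -0.695]
contact_force: [-0.9, 0.7, -3.1]
width: 62.3
```

```bash
python3 - <<'E'
from h import *
plan([488.5,-107.7,350],250)
o=(315,100);I=np.mean([env.get_image('side').astype(float) for _ in range(3)],0).astype(np.uint8)
A=cv2.resize(I[100:180,315:395],None,fx=7,fy=7,interpolation=cv2.INTER_CUBIC)[:,:,::-1].copy()
cv2.imwrite("pics/c6.png",A); print(env.read_state()['moment'],env.read_state()['contact_force'])
E
```

```text
t 10.95 pos [ 488.7 -107.5  391.3] yaw_y -110.5 j [-0.22  0.2  -0.1   1.27  0.   -3.  ] F [-0.9  0.7 -3.1] w 62.3
shift cm [4.13 0.03 0.02] rot [-0.5 -0.1  0. ]
[-0.04067199 -0.01765733  0.0277145 ] [ 0.44489205 -0.23197932 -3.94894988]
```

View pics/c6.png

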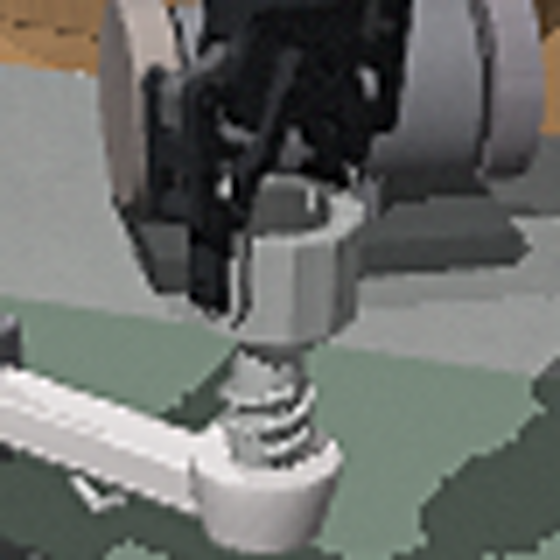

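Request:
jog_arm(deltas=[6,0.5,0,0,0,0,0,6,1,0,0,0,0,0,6,1.5,0,0,0,0,0,6,2,0,0,0,0,0,6,2.4,0,0,0,0,0,6,2.8,0,0,0,0,0,6,3.2,0,0,0,0,0,6,3.6,0,0,0,0,0,6,3.9,0,0,0,0,0,6,3.9,0,0,0,0,0])

```text
time: 12.35
tool_pos: [488.7, -107.5, 352.1]
orientation: [-0.125, 0.696, -0.125, -0.696]
contact_force: [0.7, 0.4, -3.5]
width: 62.6
```

```bash
cat > look.py <<'E'
from h import *
import sys
plan([488.5,-107.7,350],250)
I=np.mean([env.get_image('side').astype(float) for _ in range(3)],0).astype(np.uint8)
A=cv2.resize(I[100:180,315:395],None,fx=7,fy=7,interpolation=cv2.INTER_CUBIC)[:,:,::-1].copy()
cv2.imwrite(sys.argv[1],A)
s=env.read_state();print('F',s['contact_force'].round(1),'M',s['moment'].round(2))
E
python3 look.py pics/c7.png
```

```text
t 12.35 pos [ 488.7 -107.5  352.1] yaw_y -110.4 j [-0.22  0.22 -0.18  1.17  0.   -3.  ] F [ 0.7  0.4 -3.5] w 62.6
shift cm [0.21 0.03 0.02] rot [-0.4 -0.   0. ]
F [ 0.2  0.7 -3.1] M [-0.    0.01  0.01]
```

View pics/c7.png

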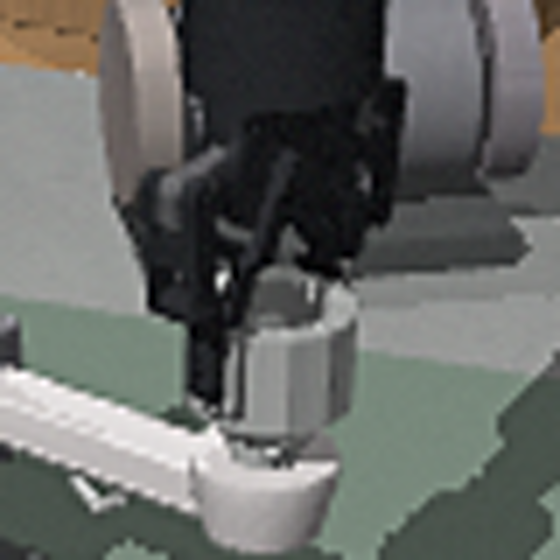

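Request:
jog_arm(deltas=[6,0.3,0,0,0,0,0,6,0.6,0,0,0,0,0,6,0.9,0,0,0,0,0,6,1.2,0,0,0,0,0,6,1.5,0,0,0,0,0,6,1.8,0,0,0,0,0,6,2.1,0,0,0,0,0,6,2.3,0,0,0,0,0,6,2.5,0,0,0,0,0,6,2.5,0,0,0,0,0])

```text
time: 13.75
tool_pos: [488.9, -107.5, 327.4]
orientation: [-0.125, 0.696, -0.125, -0.695]
contact_force: [-0.6, 1.0, -0.2]
width: 62.7
```

```bash
python3 look.py pics/c8.png
```

```text
t 13.75 pos [ 488.9 -107.5  327.4] yaw_y -110.4 j [-0.22  0.24 -0.22  1.11  0.   -3.  ] F [-0.6  1.  -0.2] w 62.7
shift cm [-2.26  0.03  0.03] rot [-0.4 -0.1  0. ]
F [-0.2 -0.5 -0.4] M [-0.01  0.15  0.03]
```

View pics/c8.png

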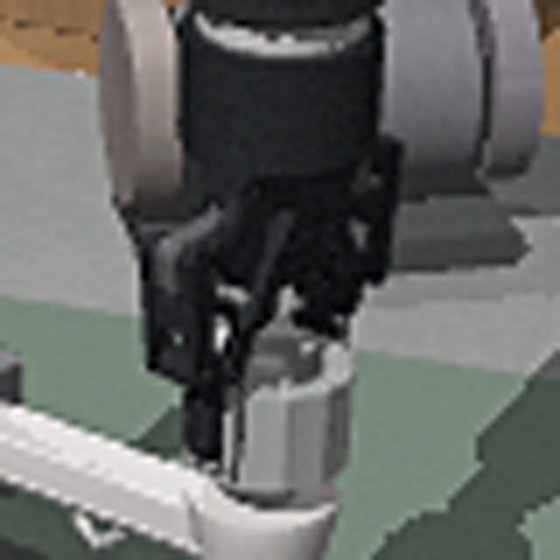

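Contact: the arm sank about 16 mm and the force changed by 3 N. The ring sits about 17 mm above home, coaxial with little side force. Now screwing clockwise, lowering 24 mm per turn.

Request:
jog_arm(deltas=[6,0.07,0,0,10,0,0,6,0.13,0,0,20,0,0,6,0.2,0,0,30,0,0,6,0.27,0,0,40,0,0,6,0.33,0,0,50,0,0,6,0.4,0,0,60,0,0,6,0.47,0,0,70,0,0,6,0.53,0,0,80,0,0,6,0.6,0,0,90,0,0,6,0.67,0,0,100,0,0])

```text
time: 15.15
tool_pos: [489.1, -107.7, 321.1]
orientation: [0.615, -0.35, 0.614, 0.349]
contact_force: [-0.1, -0.7, 0.6]
width: 62.4
```

```bash
python3 look.py pics/c9.png
```

```text
t 15.15 pos [ 489.1 -107.7  321.1] yaw_y 149.3 j [-0.22  0.24 -0.23  1.1  -0.   -1.25] F [-0.1 -0.7  0.6] w 62.4
shift cm [-2.89  0.04 -0.03] rot [-1.007e+02 -1.000e-01  1.000e-01]
F [-1.3  0.7 -0.7] M [ 0.07  0.22 -0.04]
```

View pics/c9.png

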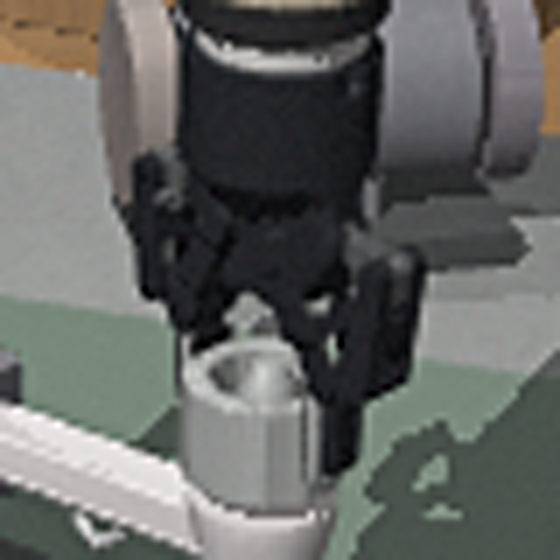

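Request:
jog_arm(deltas=[6,0.07,0,0,10,0,0,6,0.13,0,0,20,0,0,6,0.2,0,0,30,0,0,6,0.27,0,0,40,0,0,6,0.33,0,0,50,0,0,6,0.4,0,0,60,0,0,6,0.47,0,0,70,0,0,6,0.53,0,0,80,0,0,6,0.6,0,0,90,0,0,6,0.67,0,0,100,0,0])

```text
time: 16.55
tool_pos: [488.9, -107.6, 314.3]
orientation: [0.664, 0.244, 0.663, -0.244]
contact_force: [-1.6, -0.2, -0.8]
width: 62.8
```

```bash
python3 look.py pics/c10.png
```

```text
t 16.55 pos [ 488.9 -107.6  314.3] yaw_y 49.7 j [-0.22  0.24 -0.24  1.08 -0.    0.49] F [-1.6 -0.2 -0.8] w 62.8
shift cm [-3.57 -0.03 -0.01] rot [ 1.597e+02 -0.000e+00 -1.000e-01]
F [0.1 0.9 0. ] M [ 0.28  0.01 -0.05]
```

View pics/c10.png

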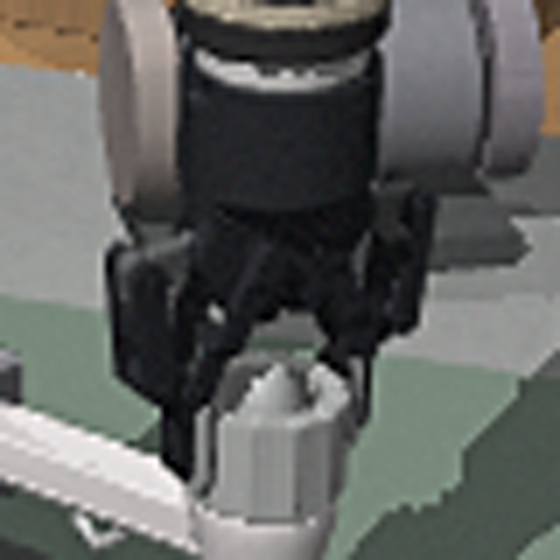

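Request:
jog_arm(deltas=[6,0.05,0,0,7,0,0,6,0.1,0,0,14,0,0,6,0.14,0,0,21,0,0,6,0.19,0,0,28,0,0,6,0.24,0,0,35,0,0,6,0.28,0,0,42,0,0,6,0.33,0,0,49,0,0,6,0.37,0,0,56,0,0,6,0.4,0,0,60,0,0,6,0.4,0,0,60,0,0])

```text
time: 17.95
tool_pos: [488.9, -107.3, 310.3]
orientation: [0.457, 0.541, 0.456, -0.539]
contact_force: [-0.5, 0.6, -0.1]
width: 62.7
```

```bash
python3 look.py pics/c11.png
```

```text
t 17.95 pos [ 488.9 -107.3  310.3] yaw_y -9.6 j [-0.22  0.25 -0.25  1.07  0.    1.52] F [-0.5  0.6 -0.1] w 62.7
shift cm [-3.97 -0.03  0.04] rot [ 1.004e+02 -1.000e-01 -0.000e+00]
F [-0.7  0.7 -1.2] M [ 0.17  0.16 -0.05]
```

View pics/c11.png

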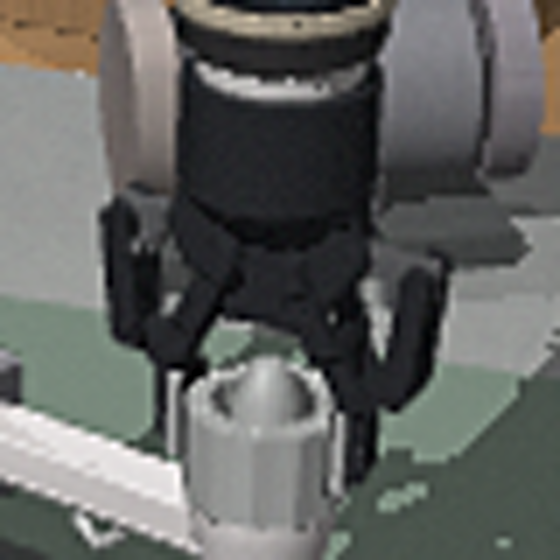

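Request:
jog_arm(deltas=[6,0.03,0,0,5,0,0,6,0.07,0,0,10,0,0,6,0.1,0,0,15,0,0,6,0.13,0,0,20,0,0,6,0.17,0,0,25,0,0,6,0.2,0,0,30,0,0,6,0.23,0,0,35,0,0,6,0.27,0,0,40,0,0,6,0.3,0,0,45,0,0,6,0.33,0,0,50,0,0])

```text
time: 19.35
tool_pos: [489.0, -107.5, 307.1]
orientation: [0.185, 0.683, 0.185, -0.682]
contact_force: [-0.5, -1.3, 0.4]
width: 62.5
```

```bash
python3 look.py pics/c12.png
```

```text
t 19.35 pos [ 489.  -107.5  307.1] yaw_y -59.7 j [-0.22  0.25 -0.26  1.06  0.    2.4 ] F [-0.5 -1.3  0.4] w 62.5
shift cm [-4.29 -0.    0.05] rot [50.3 -0.1 -0. ]
F [-0.2  0.3 -0.1] M [-0.12  0.1   0.02]
```

View pics/c12.png

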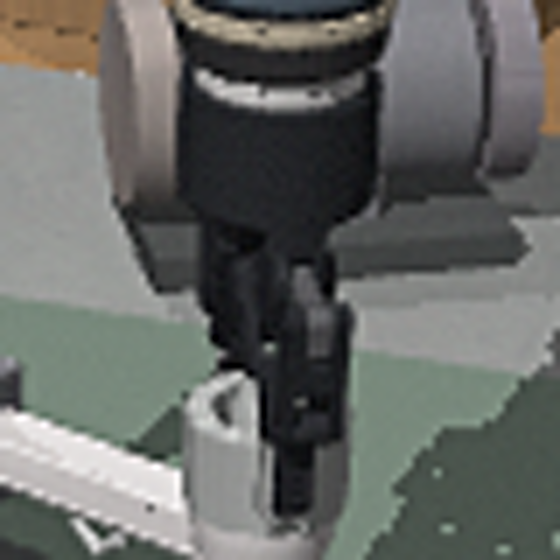

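Request:
jog_arm(deltas=[6,0.03,0,0,4,0,0,6,0.05,0,0,8,0,0,6,0.08,0,0,12,0,0,6,0.1,0,0,16,0,0,6,0.13,0,0,20,0,0,6,0.15,0,0,24,0,0,6,0.18,0,0,28,0,0,6,0.2,0,0,32,0,0,6,0.23,0,0,36,0,0,6,0.23,0,0,38,0,0])

```text
time: 20.75
tool_pos: [489.2, -107.1, 304.9]
orientation: [-0.045, 0.707, -0.045, -0.705]
contact_force: [1.1, 3.5, 0.3]
width: 62.6
```

```bash
python3 look.py pics/c13.png
```

```text
t 20.75 pos [ 489.2 -107.1  304.9] yaw_y -97.3 j [-0.22  0.25 -0.26  1.06  0.    3.05] F [1.1 3.5 0.3] w 62.6
shift cm [-4.51  0.06  0.05] rot [12.7 -0.1  0.1]
F [1.2 4.3 1. ] M [ 0.39 -0.19  0.43]
```

View pics/c13.png

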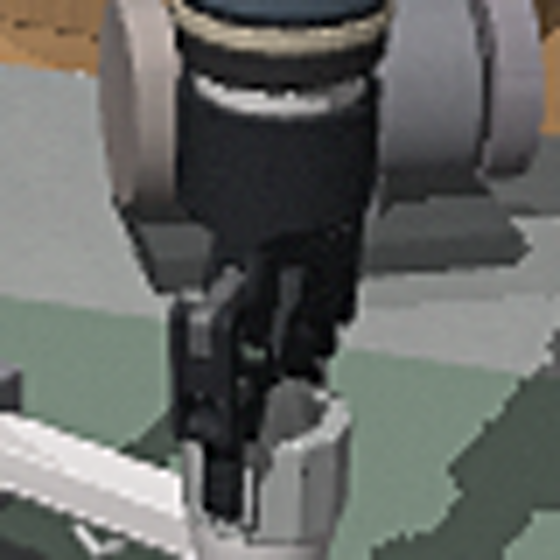

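The torque is rising (0.43 N m), but joint 6 is near its limit. I'll open, turn the wrist back 120° (a whole number of flats), regrip and tighten.

Request:
jog_arm(deltas=[7.0,0,0,0,0,0,0,8,0,0,0,0,0,0,8.54,0,0,0,0,0,0,8.54,0,0,0,0,0,0,8.54,0,0,0,0,0,0,8.54,0,0,0,-10,0,0,8.54,0,0,0,-20,0,0,8.54,0,0,0,-30,0,0,8.54,0,0,0,-40,0,0,8.54,0,0,0,-50,0,0])

```text
time: 22.15
tool_pos: [489.2, -107.2, 304.9]
orientation: [0.259, 0.659, 0.259, -0.657]
contact_force: [-0.4, 1.1, 0.5]
width: 85.4
```

```bash
python3 look.py pics/c14.png
```

```text
t 22.15 pos [ 489.2 -107.2  304.9] yaw_y -47.0 j [-0.22  0.25 -0.26  1.06  0.    2.18] F [-0.4  1.1  0.5] w 85.4
shift cm [-4.51 -0.    0.08] rot [63.  -0.2  0. ]
F [-0.2  0.2  0.2] M [ 0.   -0.05 -0.02]
```

View pics/c14.png

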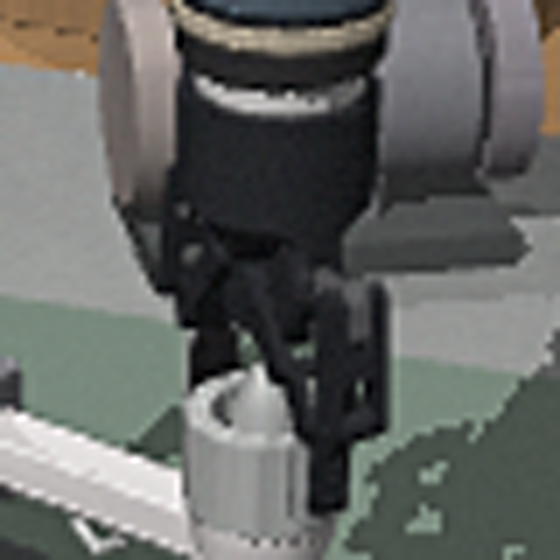

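Request:
jog_arm(deltas=[8.54,0,0,0,-10,0,0,8.54,0,0,0,-20,0,0,8.54,0,0,0,-30,0,0,8.54,0,0,0,-40,0,0,8.54,0,0,0,-50,0,0,8.54,0,0,0,-60,0,0,8.54,0,0,0,-70,0,0,8.54,0,0,0,-70,0,0,7.2,0,0,0,-70,0,0,7.2,0,0,0,-70,0,0])

```text
time: 23.55
tool_pos: [489.2, -107.2, 304.9]
orientation: [0.588, 0.395, 0.587, -0.393]
contact_force: [-0.5, -0.3, -1.7]
width: 72.2
```

```bash
python3 look.py pics/c15.png
```

```text
t 23.55 pos [ 489.2 -107.2  304.9] yaw_y 22.3 j [-0.22  0.25 -0.26  1.06  0.    0.97] F [-0.5 -0.3 -1.7] w 72.2
shift cm [-4.51 -0.07  0.02] rot [ 1.323e+02 -2.000e-01 -1.000e-01]
F [-0.6 -0.3 -0.3] M [0.03 0.04 0.05]
```

View pics/c15.png

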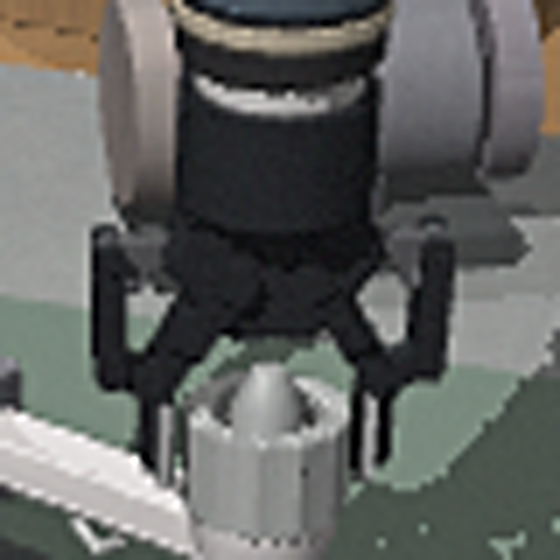

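Request:
jog_arm(deltas=[6,0,0,0,0,0,0,6,0,0,0,0,0,0,6,0,0,0,0,0,0,6,0,0,0,0,0,0,6,0,0,0,3,0,0,6,0,0,0,6,0,0,6,0,0,0,9,0,0,6,0,0,0,12,0,0,6,0,0,0,15,0,0,6,0,0,0,15,0,0])

```text
time: 24.95
tool_pos: [489.1, -107.0, 304.9]
orientation: [0.532, 0.467, 0.531, -0.466]
contact_force: [-2.7, 0.1, 0.3]
width: 62.6
```

```bash
python3 look.py pics/c16.png
```

```text
t 24.95 pos [ 489.1 -107.   304.9] yaw_y 7.4 j [-0.22  0.25 -0.26  1.06  0.    1.23] F [-2.7  0.1  0.3] w 62.6
shift cm [-4.51 -0.06  0.06] rot [117.4  -0.2  -0. ]
F [-1.9 -0.3  0.5] M [-0.13  0.39  0.97]
```

Request:
jog_arm(deltas=[6,0,0,0,2,0,0,6,0,0,0,4,0,0,6,0,0,0,6,0,0,6,0,0,0,8,0,0,6,0,0,0,10,0,0,6,0,0,0,10,0,0,6,0,0,0,10,0,0,6,0,0,0,10,0,0,6,0,0,0,10,0,0,6,0,0,0,10,0,0])

```text
time: 26.35
tool_pos: [489.5, -107.4, 305.1]
orientation: [0.489, 0.513, 0.488, -0.511]
contact_force: [2.7, -4.1, 0.7]
width: 62.8
```

```bash
python3 look.py pics/c17.png
```

```text
t 26.35 pos [ 489.5 -107.4  305.1] yaw_y -2.7 j [-0.22  0.25 -0.26  1.06  0.    1.4 ] F [ 2.7 -4.1  0.7] w 62.8
shift cm [-4.49 -0.08  0.03] rot [ 1.073e+02 -2.000e-01 -1.000e-01]
F [ 3.1 -4.  -0. ] M [-0.84 -0.64  1.18]
```

View pics/c17.png

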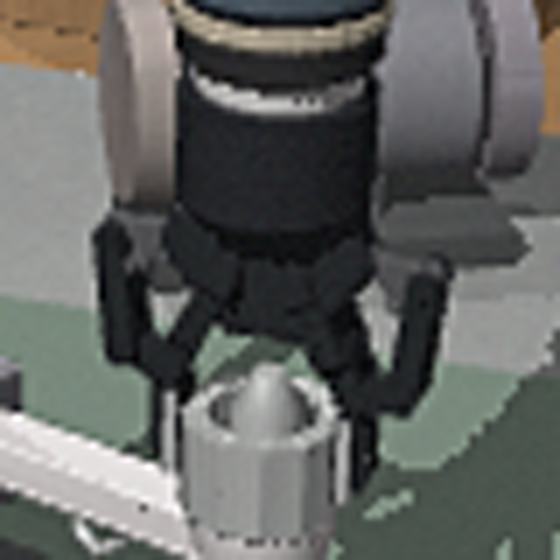

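Torque is 1.2 N m, tight, with no vertical load left on the gripper. Opening in place.

Request:
jog_arm(deltas=[6.6,0,0,0,0,0,0,7,0,0,0,0,0,0,8,0,0,0,0,0,0,8.54,0,0,0,0,0,0,8.54,0,0,0,0,0,0,8.54,0,0,0,0,0,0,8.54,0,0,0,0,0,0,8.54,0,0,0,0,0,0,8.54,0,0,0,0,0,0,8.54,0,0,0,0,0,0])

```text
time: 27.75
tool_pos: [489.4, -107.4, 305.1]
orientation: [0.489, 0.513, 0.488, -0.511]
contact_force: [-0.1, -0.2, 0.1]
width: 85.0
```

```bash
python3 look.py pics/c18.png
```

```text
t 27.75 pos [ 489.4 -107.4  305.1] yaw_y -2.7 j [-0.22  0.25 -0.26  1.06  0.    1.4 ] F [-0.1 -0.2  0.1] w 85.0
shift cm [-4.49 -0.08  0.03] rot [ 1.073e+02 -2.000e-01 -1.000e-01]
F [-0.6  0.1 -0.3] M [ 0.    0.03 -0.02]
```

View pics/c18.png

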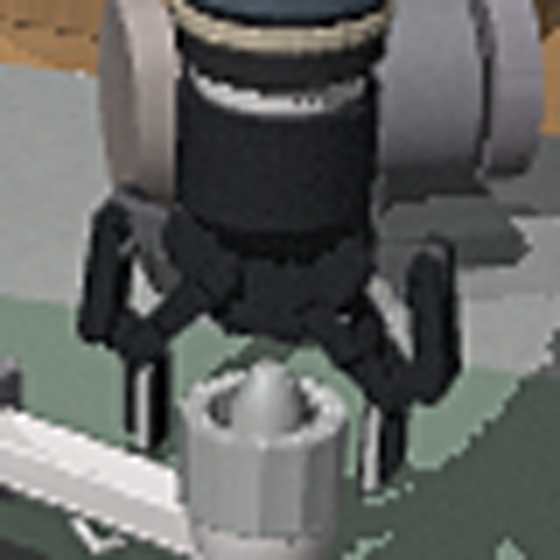

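Request:
jog_arm(deltas=[8.54,-1,0,0,0,0,0,8.54,-2.5,0,0,0,0,0,8.54,-4,0,0,0,0,0,8.54,-6,0,0,0,0,0,8.54,-8,0,0,0,0,0,8.54,-10,0,0,0,0,0,8.54,-12,0,0,0,0,0,8.54,-14,0,0,0,0,0,8.54,-16,-1,0,0,0,0,8.54,-18,-3,0,0,0,0])

```text
time: 29.15
tool_pos: [458.7, -106.1, 486.4]
orientation: [0.489, 0.513, 0.487, -0.51]
contact_force: [0.1, -0.9, -0.0]
width: 85.2
```

Request:
jog_arm(deltas=[8.54,0,-3,0,0,0,0,8.54,0,-6,0,0,0,0,8.54,0,-9,0,0,0,0,8.54,0,-12,0,0,0,0,8.54,0,-15,0,0,0,0,8.54,0,-17,0,0,0,0,8.54,0,-17,0,0,0,0,8.54,0,-17,0,0,0,0,8.54,0,-17,0,0,0,0,8.54,0,-17,0,0,0,0])

```text
time: 30.4
tool_pos: [289.4, -98.2, 485.6]
orientation: [0.489, 0.513, 0.488, -0.51]
contact_force: [-0.4, -0.2, -0.7]
width: 85.4
```

```bash
python3 - <<'E'
from h import *
plan([488.5,-107.7,350],250)
for c in('side','top'):
    cv2.imwrite(f'pics/{c}_end.png',env.get_image(c)[:,:,::-1])
I=np.mean([env.get_image('side').astype(float) for _ in range(3)],0).astype(np.uint8)
o=(325,135);A=cv2.resize(I[135:195,325:385],None,fx=10,fy=10,interpolation=cv2.INTER_CUBIC)[:,:,::-1].copy()
cv2.imwrite('pics/c19.png',A)
E
```

```text
t 30.4 pos [289.4 -98.2 485.6] yaw_y -2.7 j [-0.33 -0.16 -0.23  1.5   0.    1.29] F [-0.4 -0.2 -0.7] w 85.4
shift cm [13.63 19.88  0.04] rot [ 1.073e+02 -2.000e-01 -1.000e-01]
```

View pics/c19.png

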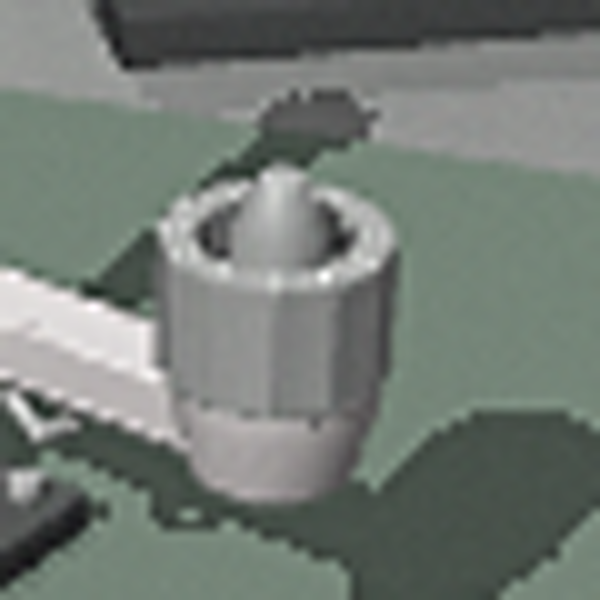

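View pics/top_end.png

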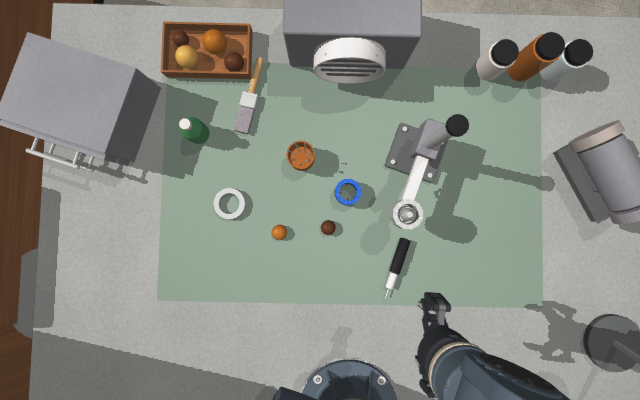

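```bash
python3 - <<'E'
from fit import *
from scipy.ndimage import map_coordinates
S=np.mean([env.get_image('side').astype(float) for _ in range(4)],0);T=np.mean([env.get_image('top').astype(float) for _ in range(4)],0)
print(env.read_state()['time'])
o=(325,135)
G=cv2.resize(S[135:195,325:385].astype(np.uint8),None,fx=10,fy=10,interpolation=cv2.INTER_CUBIC)[:,:,::-1].copy()
outs=[]
x,y=489,-107
for s in(18,21,24):
    A=G.copy()
    draw(A,'side',circ(x,y,208-s,6),o,10,(0,255,0))
    draw(A,'side',circ(x,y,190-s,32.6),o,10,(0,0,255));draw(A,'side',circ(x,y,190-s,22),o,10,(0,0,255));draw(A,'side',circ(x,y,150-s,32.6),o,10,(255,0,0));draw(A,'side',circ(x,y,120-s,30),o,10,(255,0,255))
    outs.append(A[140:540,120:430])
cv2.imwrite('pics/c20.png',cv2.resize(np.hstack(outs),(800,344)))
# ring rim fit by top & side -> height
def edgefit(I,c,z,r,g,angs):
    g=np.array(g,float);H=cv2.GaussianBlur(I.mean(2),(0,0),0.7)
    for _ in range(5):
        rs=np.arange(r-5,r+5.01,0.25);off=[];A=[]
        for a in angs:
            q=proj(c,np.c_[g[0]+rs*np.cos(a),g[1]+rs*np.sin(a),np.full(len(rs),z)]);v=map_coordinates(H,[q[:,1],q[:,0]],order=1)
            off.append(rs[np.argmax(np.abs(np.gradient(v)))]-r);A.append([np.cos(a),np.sin(a),1])
        A=np.array(A);off=np.array(off);w=np.ones(len(off),bool)
        for _ in range(3):
            b=np.linalg.lstsq(A[w],off[w],rcond=None)[0];res=np.abs(off-A@b);w=res<max(1,2*np.median(res))
        g+=b[:2]
    return g,b[2],np.median(res)
a=np.radians(np.r_[-180:180:3])
g,r,e=edgefit(T,'top',170,32.6,(488,-107),a);print('top rim',g,r,e)
g2,r2,e2=edgefit(S,'side',170,32.6,(488,-107),a);print('side rim',g2,r2,e2)
print('rim tri',tri(proj('side',[*g2,170])[0],proj('top',[*g,170])[0]))
g3,r3,e3=edgefit(T,'top',188,6,(488,-107),a[::3]);print('tip top',g3,r3,e3)
cv2.imwrite('pics/c21.png',cv2.resize(T[185:245,375:435].astype(np.uint8),None,fx=8,fy=8,interpolation=cv2.INTER_CUBIC)[:,:,::-1])
E
```

```text
31.05
top rim [ 488.68820291 -107.04782998] -0.25656762573192227 0.42912203808284566
side rim [ 489.47056012 -105.30213362] -0.5617533950284267 1.0496229500319567
rim tri (array([ 489.28705111, -107.05767129,  169.1554209 ]), np.float64(1.232500911250997))
tip top [ 487.67311466 -106.97343549] -0.1025660034351009 0.30823303392011203
```

View pics/c20.png

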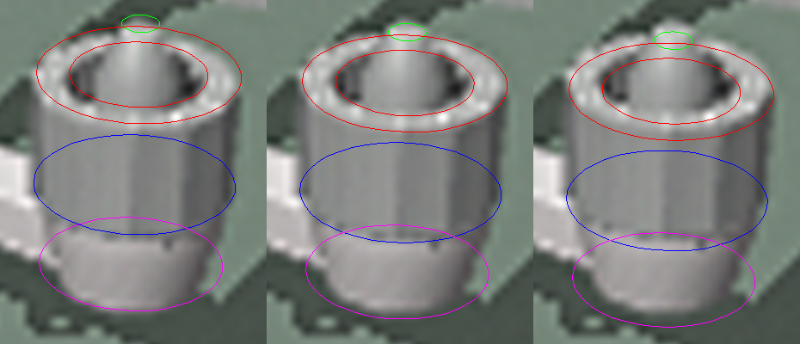

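View pics/c21.png

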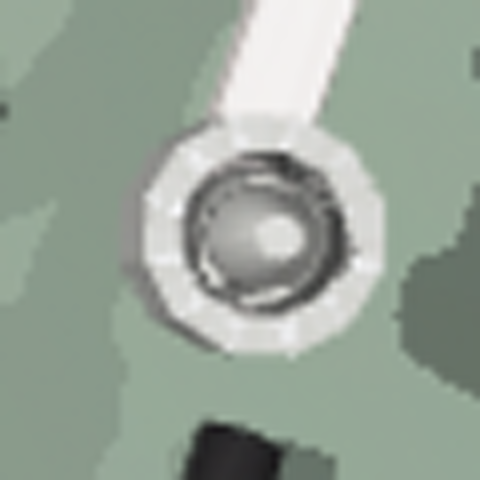

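The outline overlay fits best at 21 mm of sink. There the tip, rim and underside all match the home position, the ring is concentric with the stud, and the pebbles and other bystanders sit at the same pixels as before. Handing in.

```bash
python3 - <<'E'
from h import *
a=env.get_image('side').astype(float)[135:195,325:385];b=env.get_image('side').astype(float)[135:195,325:385]
print('still',np.abs(a-b).mean(),env.read_state()['contact_force'].round(1))
print(env.finish_job())
E
```

```text
still 2.241388888888889 [-0.5 -0.3 -0.3]
the job is handed in; nothing more can be done
None
```

I picked the steel twelve-sided ring from between the two amber lumps and screwed it onto the stud of the tool arm. I handed the job in at about 31 s of the 72 s allowed; no verdict was reported.

- **Screwing on:** I set the ring on the stud, which sank the arm about 16 mm at low speed, then turned it clockwise about one turn in total. The wrist reached its limit on the way, so I let go once, turned back 120° and regripped.
- **Tightness:** the torque ended at about 1.2 N m, with almost no vertical load left on the gripper. I then let go and backed well clear.
- **Last checks:**
  - The camera overlay fits a sink of about 21 mm, with the ring resting on the seat and level by eye.
  - The rim centre came out about 1 mm from the stud tip in the top view.
  - The other things on the bench show no visible shift, and the gripper force reads about zero.
- **What is less certain:**
  - The two camera views disagreed by about 1–2 mm on the rim centre.
  - The height check is good to about 1 mm against the 2 mm limit.
  - I only inferred the pressure on the seat from the torque.
  - I judged the arm at rest from near-identical pictures; I did not measure its speed.

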